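# Put the colour-banded lenses back in their trays

## Robot

A 6-joint arm with a two-finger parallel gripper is mounted at the origin on the work surface. World frame = base frame: x ahead of the robot, y to its left, z up, the work surface at z = 0. Lengths are in m, angles in rad, forces in N, time in s.
With the tool pointing down it reaches from about 0.375 to 0.9 m from the base axis. Payload 3.1 kg.
Tool frame: the origin (TCP) lies midway between the tips of the shut fingers; the grasp point (between the pads) lies 19 mm behind it; z points along the fingers, y is the line along which they close (so a half turn about z gives the same grasp; the last joint's range is limited). The gripper opens to 87 mm and grips with 3 to 60 N. Pads are 19 mm wide; open, the fingers measure 117 mm over their backs; the gripper's body (75 mm by 190 mm) begins 51 mm behind the grasp point.
Start: joints at [-1.488, 0.527, 1.433, -0, 1.181, -0.178], TCP at [0.161, -0.604, 0.223] pointing down, gripper open.
Joint ranges: [-3.08, 3.08], [-0.75, 2.2], [0.22, 2.44], [-1.43, 4.57], [0, 2.65], [-2.85, 2.85]. Speed limits (rad/s): [2.79, 2.79, 3.14, 3.14, 3.14, 3.14].

## Interface

Orientations are given as a unit quaternion [w, x, y, z].
In Python, from station import telemetry, read_camera, camera_info, ticket, cut_out, pinpoint gives the robot as it stands.
- The arm moves only by the tool jog_arm, never from a script. Its argument "commands" is a list of rows, each an object with "delta_pos": the shift along the tool's x, y, z in units of 0.025 m (1.0 is 0.025 m), a list of three; "dr": the turn, a rotation vector about the tool's x, y, z in units of 180 degrees (1.0 is 180 degrees), a list of three; "jaw": the closure, from -1 (fully open) to 1 (shut). In form: [{"delta_pos": [dx, dy, dz], "dr": [ax, ay, az], "jaw": jaw}, ...]. A call has 1 to 8 rows; each row shifts and turns the commanded pose from where the row before left it, along the tool's axes as they then stand; what a row does not reach is not made up. A row lasts 1/10 s, in which the tool goes at most 50 mm and 8.59 degrees, less where a joint would pass 70% of its speed; a pose out of reach is approached as far as the arm can. A call with a number of a shift or a turn outside -1 to 1 is refused whole. A call with a gripper value outside its range is refused whole. The fingers move at their own pace and stop on an object; "force" is the grip in N (left out, the last holds). Time passes only in rows, so rows that do not move let the fingers close. It gives the time, the measured TCP pose, the force, the opening and the grip force at its end, in the units of the state.
- telemetry.get_state(): the state, without advancing time (a new reading comes with each control period).
- read_camera(name): name is "side" or "top" or "wrist"; returns (picture, depth): 420x560x3 uint8, blue, green, red; 420x560 float32, m along the optical axis (not along the pixel's ray), 0 where there is no reading.
- camera_info(name): a dict with "fx", "fy", "cx", "cy" (pixels), "R" (3x3) and "t" (3): a world point X has camera coordinates R X + t. Camera axes: x right, y down, z forward; pixel columns grow to the right and rows downward; lengths in m; the calibration is good to about 2 mm. A picture is of the moment at which its call begins: read the wrist's pose just before it. camera_info takes no time and is no camera call; for the wrist camera it gives the pose at the moment of the call.
- ticket.hand_in(): hands the job in; it is judged then, once.
Trained networks look in the newest picture that a camera, given by its name, has taken for a name from the list of things; names that differ only in an ending like _2 or _b are one class to them, and where a whole thing is asked for, a point or a joint stands for the part that bears it (a point fixed in the world has none). Each returns a list of dicts, best first, with "conf" (0 to 1); they miss things now and then, are a little off and sometimes report something else, mostly with a low value. They report only what shows in the picture. A call takes as long as a camera call. They do not tell look-alikes from the thing itself.
- cut_out(thing, camera): "pixels" (420x560 bool, what is visible of it) and "rect" ([centre column, centre row, width, height] in pixels, round what is visible of it).
- pinpoint(thing, camera): "position" ([column, row] in pixels: a listed point, or the origin of a listed thing).
The state is a dict: "time_s": time; "qpos": joint angles; "joint_velocities": joint speeds; "tau": joint torques, N m; "ee_pos": TCP position; "eef_rot": TCP orientation; "wrist_force": force on the tool from outside, world axes, zero at the start; "ft_torque": the same for the moment, N m; "opening": finger opening in m; "finger_force": force on a finger pad.
Only numpy, scipy, OpenCV 4.12 (cv2) and the standard library are available. Lean on these libraries where they do the work, as an engineer would, in place of code of your own. Each camera call takes 0.05 s, during which the arm holds its last target. There are 200 camera calls.

## Task

After the shoot, put each of the four camera lenses that has a coloured band into the round tray lined in the same colour, standing upright and flat on the tray's floor. They are delicate: lower them in gently, and do not drop or tip any of them. Leave the lens without a coloured band and the mug where they stand.

Things in the scene. Friction and masses are not known exactly. Their poses are not given: they have to be found in the camera images.
- lens_red: Camera lens standing upright: a plain cylinder 56 mm in diameter and 64 mm tall, black, with a red band 15 mm high at its top end (seen from above as a red ring round the dark glass). About 240 g, +-30%. Origin: centre of its underside; z up along its axis; yaw means nothing.
- lens_yellow: Camera lens standing upright: a plain cylinder 56 mm in diameter and 72 mm tall, black, with a yellow band 15 mm high at its top end (seen from above as a yellow ring round the dark glass). About 270 g, +-30%. Origin: centre of its underside; z up along its axis; yaw means nothing.
- lens_green: Camera lens standing upright: a plain cylinder 56 mm in diameter and 80 mm tall, black, with a green band 15 mm high at its top end (seen from above as a green ring round the dark glass). About 300 g, +-30%. Origin: centre of its underside; z up along its axis; yaw means nothing.
- lens_blue: Camera lens standing upright: a plain cylinder 56 mm in diameter and 88 mm tall, black, with a blue band 15 mm high at its top end (seen from above as a blue ring round the dark glass). About 330 g, +-30%. Origin: centre of its underside; z up along its axis; yaw means nothing.
- tray_red: Round wooden lens tray, fixed to the desk, its flat inner floor lined in red. Outside diameter 92 mm, inside 78 mm, rim top 16 mm and floor 6 mm above the desk. Origin: centre of its underside, on the desk; z up; yaw means nothing.
- tray_yellow: Round wooden lens tray, fixed to the desk, its flat inner floor lined in yellow. Outside diameter 92 mm, inside 78 mm, rim top 16 mm and floor 6 mm above the desk. Origin: centre of its underside, on the desk; z up; yaw means nothing.
- tray_green: Round wooden lens tray, fixed to the desk, its flat inner floor lined in green. Outside diameter 92 mm, inside 78 mm, rim top 16 mm and floor 6 mm above the desk. Origin: centre of its underside, on the desk; z up; yaw means nothing.
- tray_blue: Round wooden lens tray, fixed to the desk, its flat inner floor lined in blue. Outside diameter 92 mm, inside 78 mm, rim top 16 mm and floor 6 mm above the desk. Origin: centre of its underside, on the desk; z up; yaw means nothing.
- lens_plain: Bystander: camera lens standing upright, 56 mm in diameter and 76 mm tall, all black and dark grey with no coloured band, loose. Origin: centre of its underside; z up.
- mug: Bystander: white ceramic mug, empty, loose, 72 mm in diameter at the rim and 85 mm tall, with its handle reaching out about 36 mm beyond the wall on its +y side. Origin: centre of its underside; z up.
Not all that is in view belongs to the job. Leave any pink or white look-alike of the tray_yellow alone.

How it is judged:
By the outcome, as a careful person would: the job done as asked, in the order asked, and still so for the second after the job is handed in, with the robot touching nothing.
It also fails if it takes over 112 s, if anything falls off the work surface, if the arm or the gripper's body presses on something with over 40 N, if the wrist force passes 120 N, or if a joint passes its speed limit or range.

## Working session

There is one attempt and no reset: what is moved stays moved. The work goes in short steps, Python scripts to look and compute and a tool call to move; the robot and the scene stay as the last step left them, time stands still between calls to the robot, and variables do not carry over. Pictures are saved under pics/ and viewed, at most 14 in all, crops included, and the job is handed in when it is done.

Besides the shell and the picture viewer there is one more tool, called as name(argument=value, ...), one argument or row to a line, values as JSON. jog_arm: Moves the arm, as the interface text tells. Shifts and turns lie within -1 to 1; 1 stands for 0.025 m of shift or 180 degrees of turn. Its arguments: {"type":"object","properties":{"commands":{"type":"array","items":{"type":"object","properties":{"delta_pos":{"type":"array","items":{"type":"number","minimum":-1,"maximum":1}},"dr":{"type":"array","items":{"type":"number","minimum":-1,"maximum":1}},"jaw":{"type":"number"}}}},"force":{"type":"number"}},"required":["commands"]}

```bash
mkdir -p pics
python3 - <<'E'
from station import telemetry, read_camera, camera_info
import cv2
s=telemetry.get_state(); print({k:s[k] for k in('time_s','ee_pos','eef_rot','opening','wrist_force')})
for n in('top','side'):
    p,d=read_camera(n); cv2.imwrite(f'pics/{n}0.png',p)
    c=camera_info(n); print(n,c)
E
```

```text
{'time_s': 0.0, 'ee_pos': array([ 0.16112233, -0.60315082,  0.22159218]), 'eef_rot': array([-1.05004937e-03,  9.91512221e-01,  1.30009271e-01,  5.60060794e-05]), 'opening': 0.08723777116663893, 'wrist_force': array([0.9617923 , 0.02313016, 0.69521808])}
top {'fx': 493.236789104801, 'fy': 493.236789104801, 'cx': 274.07913249081736, 'cy': 201.00039710477637, 'R': array([[ 0.02025082, -0.99945431,  0.02609572],
       [-0.98956703, -0.02376073, -0.14210039],
       [ 0.1426429 , -0.02294581, -0.98950821]]), 't': array([-0.02448348,  0.531374  ,  1.26558745])}
side {'fx': 408.06215129328024, 'fy': 408.06215129328024, 'cx': 284.0519454201756, 'cy': 214.09391558090655, 'R': array([[-0.98398311, -0.17695311,  0.02156008],
       [-0.11680185,  0.5486325 , -0.82786454],
       [ 0.13466465, -0.81712299, -0.56051357]]), 't': array([0.49292282, 0.09215369, 1.15503031])}
```

View pics/top0.png

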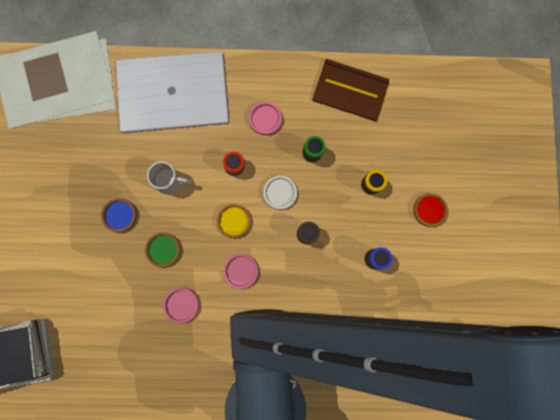

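View pics/side0.png

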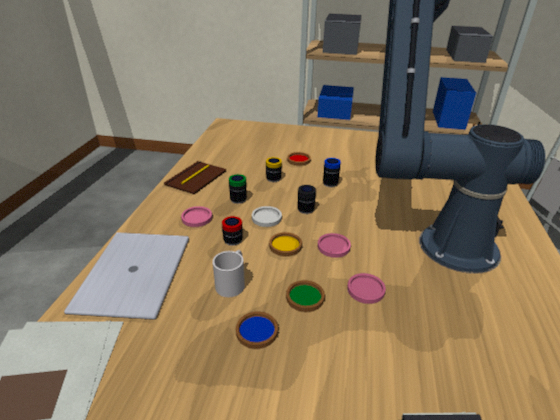

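```bash
cat > h.py <<'E'
from station import telemetry, read_camera, camera_info, cut_out, pinpoint
import numpy as np, cv2
def onplane(c,uv,z):
    R,t=np.array(c['R']),np.array(c['t'])
    o=-R.T@t; d=R.T@np.array([(uv[0]-c['cx'])/c['fx'],(uv[1]-c['cy'])/c['fy'],1])
    return o+d*(z-o[2])/d[2]
def cloud(c,d):
    v,u=np.nonzero(d>0); z=d[v,u]
    P=np.stack([(u-c['cx'])/c['fx']*z,(v-c['cy'])/c['fy']*z,z],1)
    return u,v,(P-np.array(c['t']))@np.array(c['R'])
E
python3 - <<'E'
from h import *
p,d=read_camera('top'); c=camera_info('top')
for n in ['lens_red','lens_yellow','lens_green','lens_blue','tray_red','tray_yellow','tray_green','tray_blue','lens_plain','mug']:
    for r in cut_out(n,'top')[:3]:
        m=r['pixels']; dd=np.where(m,d,0); u,v,P=cloud(c,dd)
        print(n,round(r['conf'],2),np.round(r['rect']),'z98',np.percentile(P[:,2],[50,98]).round(3) if len(P) else 0)
        if len(P):
            zt=np.percentile(P[:,2],98); q=P[P[:,2]>zt-.006]
            (x,y),rad=cv2.minEnclosingCircle(q[:,:2].astype(np.float32)); print('   top circle',round(x,4),round(y,4),round(rad,4))
E
```

```text
lens_red 0.61 [234. 165.  17.  25.] z98 [0.063 0.068]
   top circle 0.629 0.0963 0.0278
lens_yellow 0.94 [375. 181.  30.  27.] z98 [0.07  0.077]
   top circle 0.5873 -0.2768 0.028
lens_green 0.64 [317. 149.  22.  20.] z98 [0.078 0.084]
   top circle 0.672 -0.1147 0.0282
lens_blue 0.67 [378. 258.  28.  23.] z98 [0.087 0.093]
   top circle 0.3851 -0.2847 0.028
lens_blue 0.24 [318. 151.  24.  19.] z98 [0.078 0.084]
   top circle 0.6708 -0.1146 0.0273
tray_red 0.57 [431. 211.  34.  30.] z98 [0.007 0.019]
   top circle 0.5203 -0.4397 0.0464
tray_yellow 0.75 [235. 222.  34.  37.] z98 [0.007 0.018]
   top circle 0.4785 0.0931 0.046
tray_yellow 0.73 [268. 121.  35.  32.] z98 [0.007 0.018]
   top circle 0.7661 0.0151 0.0461
tray_yellow 0.69 [181. 306.  36.  39.] z98 [0.007 0.018]
   top circle 0.2558 0.224 0.0463
tray_green 0.57 [164. 253.  37.  32.] z98 [0.007 0.019]
   top circle 0.3973 0.2784 0.0464
tray_blue 0.96 [119. 216.  34.  33.] z98 [0.007 0.018]
   top circle 0.4873 0.3995 0.0454
tray_blue 0.64 [310. 234.  24.  20.] z98 [0.075 0.081]
   top circle 0.4474 -0.1021 0.0273
lens_plain 0.55 [309. 236.  26.  23.] z98 [0.075 0.081]
   top circle 0.4477 -0.1022 0.0277
mug 0.87 [169. 177.  45.  38.] z98 [0.035 0.086]
   top circle 0.5849 0.278 0.0362
```

The top view shows:
- **Lenses:** red (234,163), green (315,149), yellow (375,182), blue (381,259) and plain (308,233).
- **Trays:** red (431,210), yellow (235,222), green (164,250) and blue (120,216).
- **Mug:** (162,176).

The tray_yellow candidates are yellow (235,222), white (280,193), and pink (266,120), (241,271) and (182,305). Only (235,222) is lined in yellow. I'll check it in an enlarged crop.

```bash
python3 -c "
import cv2
p=cv2.imread('pics/top0.png')[95:335,80:460]
cv2.imwrite('pics/crop.png',cv2.resize(p,None,fx=2.1,fy=2.1,interpolation=2))"
```

```text
(no output)
```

View pics/crop.png

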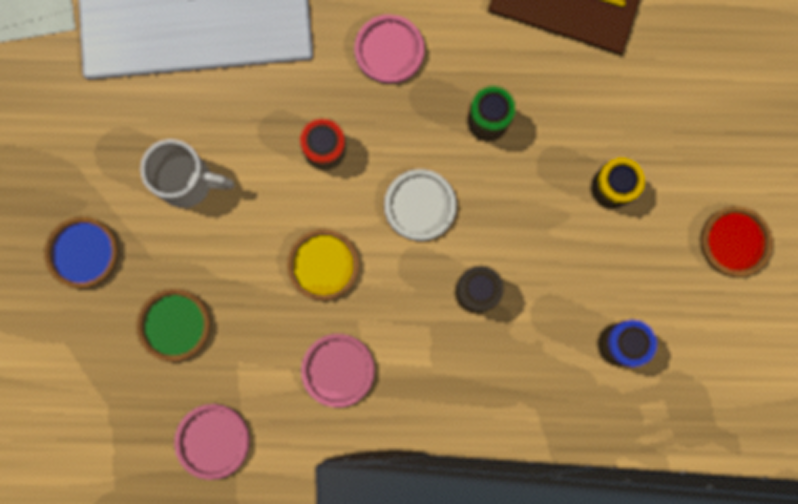

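jog_arm(
  commands=[
    {"delta_pos":[0,0,0],"dr":[0,0,0.042],"jaw":-1},
    {"delta_pos":[0,0,0],"dr":[0,0,0.041],"jaw":-1},
    {"delta_pos":[0,0,0],"dr":[0,0,0],"jaw":-1},
  ],
  force=25,
)

```text
time_s: 0.95
ee_pos: [0.1612, -0.6039, 0.2226]
eef_rot: [0.0, 1.0, 0.0, -0.0]
wrist_force: [-0.2, -0.0, 0.0]
opening: 0.0871
finger_force: 0.0
```

The crop confirms the yellow-lined, wood-rimmed tray at (325,265), and every lens band is clear. I'll start with the blue lens.

jog_arm(
  commands=[
    {"delta_pos":[0.69,-0.98,0],"jaw":-1},
    {"delta_pos":[0.69,-0.98,0],"jaw":-1},
    {"delta_pos":[0.69,-0.98,0],"jaw":-1},
    {"delta_pos":[0.69,-0.98,0],"jaw":-1},
    {"delta_pos":[0.69,-0.98,0],"jaw":-1},
    {"delta_pos":[0.69,-0.98,0],"jaw":-1},
    {"delta_pos":[0.69,-0.98,0],"jaw":-1},
    {"delta_pos":[0.69,-0.98,0],"jaw":-1},
  ],
)

```text
invalid input at $.commands[0]: expected keys delta_pos, dr, jaw
```

jog_arm(
  commands=[
    {"delta_pos":[0.69,-0.98,0],"jaw":-1},
    {"delta_pos":[0.69,-0.98,0],"jaw":-1},
    {"delta_pos":[0.69,-0.98,0],"jaw":-1},
    {"delta_pos":[0.69,-0.98,0],"jaw":-1},
    {"delta_pos":[0.69,-0.98,0],"jaw":-1},
    {"delta_pos":[0,0,0.8],"jaw":-1},
    {"delta_pos":[0,0,0],"jaw":-1},
    {"delta_pos":[0,0,0],"jaw":-1},
  ],
)

```text
invalid input at $.commands[0]: expected keys delta_pos, dr, jaw
```

jog_arm(
  commands=[
    {"delta_pos":[0.69,-0.98,0],"dr":[0,0,0],"jaw":-1},
    {"delta_pos":[0.69,-0.98,0],"dr":[0,0,0],"jaw":-1},
    {"delta_pos":[0.69,-0.98,0],"dr":[0,0,0],"jaw":-1},
    {"delta_pos":[0.69,-0.98,0],"dr":[0,0,0],"jaw":-1},
    {"delta_pos":[0.69,-0.98,0],"dr":[0,0,0],"jaw":-1},
    {"delta_pos":[0.69,-0.98,0],"dr":[0,0,0],"jaw":-1},
    {"delta_pos":[0.69,-0.98,0],"dr":[0,0,0],"jaw":-1},
    {"delta_pos":[0.69,-0.98,0],"dr":[0,0,0],"jaw":-1},
  ],
)

```text
time_s: 1.75
ee_pos: [0.2998, -0.4069, 0.2227]
eef_rot: [0.0, 1.0, 0.002, 0.0]
wrist_force: [0.8, 0.0, 0.9]
opening: 0.0869
finger_force: 0.0
```

jog_arm(
  commands=[
    {"delta_pos":[0.69,-0.98,0],"dr":[0,0,0],"jaw":-1},
    {"delta_pos":[0.69,-0.98,0],"dr":[0,0,0],"jaw":-1},
    {"delta_pos":[0.69,-0.98,0],"dr":[0,0,0],"jaw":-1},
    {"delta_pos":[0.69,-0.98,0],"dr":[0,0,0],"jaw":-1},
    {"delta_pos":[0.69,-0.98,0],"dr":[0,0,0],"jaw":-1},
    {"delta_pos":[0,0,0.8],"dr":[0,0,0],"jaw":-1},
    {"delta_pos":[0,0,0],"dr":[0,0,0],"jaw":-1},
    {"delta_pos":[0,0,0],"dr":[0,0,0],"jaw":-1},
  ],
)

```text
time_s: 2.55
ee_pos: [0.3853, -0.2854, 0.2026]
eef_rot: [-0.0, 1.0, 0.001, -0.0]
wrist_force: [-0.3, 0.1, 0.1]
opening: 0.0872
finger_force: 0.0
```

Run:
```python
from h import *
c=camera_info('wrist'); p,d=read_camera('wrist'); cv2.imwrite('pics/w0.png',p)
u,v,P=cloud(c,d); 
q=P[(abs(P[:,2]-.088)<.008)&(np.hypot(P[:,0]-.385,P[:,1]+.285)<.05)]
print(len(q)); 
if len(q): print(cv2.minEnclosingCircle(q[:,:2].astype(np.float32)),np.median(q[:,2]))
```

```text
3938
((0.38707685470581055, -0.2835909128189087), 0.02819601073861122) 0.08778448301650711
```

jog_arm(
  commands=[
    {"delta_pos":[0.05,-0.05,0.9],"dr":[0,0,0],"jaw":-1},
    {"delta_pos":[0,0,0.9],"dr":[0,0,0],"jaw":-1},
    {"delta_pos":[0,0,0.9],"dr":[0,0,0],"jaw":-1},
    {"delta_pos":[0,0,0.9],"dr":[0,0,0],"jaw":-1},
    {"delta_pos":[0,0,0.9],"dr":[0,0,0],"jaw":-1},
    {"delta_pos":[0,0,0.9],"dr":[0,0,0],"jaw":-1},
    {"delta_pos":[0,0,0.8],"dr":[0,0,0],"jaw":-1},
    {"delta_pos":[0,0,0.46],"dr":[0,0,0],"jaw":-1},
  ],
)

```text
time_s: 3.4
ee_pos: [0.3865, -0.285, 0.0352]
eef_rot: [-0.0, 1.0, -0.0, -0.0]
wrist_force: [0.4, 0.2, -0.0]
opening: 0.0874
finger_force: 0.0
```

jog_arm(
  commands=[
    {"delta_pos":[0,0,0],"dr":[0,0,0],"jaw":0},
    {"delta_pos":[0,0,0],"dr":[0,0,0],"jaw":0.5},
    {"delta_pos":[0,0,0],"dr":[0,0,0],"jaw":1},
    {"delta_pos":[0,0,0],"dr":[0,0,0],"jaw":1},
    {"delta_pos":[0,0,0],"dr":[0,0,0],"jaw":1},
    {"delta_pos":[0,0,0],"dr":[0,0,0],"jaw":1},
    {"delta_pos":[0,0,0],"dr":[0,0,0],"jaw":1},
  ],
  force=25,
)

```text
time_s: 4.1
ee_pos: [0.3868, -0.284, 0.0368]
eef_rot: [0.0, 1.0, 0.0, 0.0]
wrist_force: [-0.4, 1.2, 6.7]
opening: 0.0557
finger_force: 25.0
```

jog_arm(
  commands=[
    {"delta_pos":[0,0,-0.2],"dr":[0,0,0],"jaw":1},
    {"delta_pos":[0,0,-0.6],"dr":[0,0,0],"jaw":1},
    {"delta_pos":[0,0,-0.9],"dr":[0,0,0],"jaw":1},
    {"delta_pos":[0,0,-0.9],"dr":[0,0,0],"jaw":1},
    {"delta_pos":[0,0,-0.9],"dr":[0,0,0],"jaw":1},
    {"delta_pos":[0,0,-0.9],"dr":[0,0,0],"jaw":1},
    {"delta_pos":[0,0,-0.6],"dr":[0,0,0],"jaw":1},
    {"delta_pos":[0,0,-0.2],"dr":[0,0,0],"jaw":1},
  ],
)

```text
time_s: 4.9
ee_pos: [0.3871, -0.2846, 0.1675]
eef_rot: [0.001, 1.0, 0.0, 0.001]
wrist_force: [-0.5, -0.2, -1.9]
opening: 0.0556
finger_force: 25.0
```

jog_arm(
  commands=[
    {"delta_pos":[0.02,-0.3,0],"dr":[0,0,0],"jaw":1},
    {"delta_pos":[0.1,-0.7,0],"dr":[0,0,0],"jaw":1},
    {"delta_pos":[0.15,-1,0],"dr":[0,0,0],"jaw":1},
    {"delta_pos":[0.15,-1,0],"dr":[0,0,0],"jaw":1},
    {"delta_pos":[0.15,-1,0],"dr":[0,0,0],"jaw":1},
    {"delta_pos":[0.15,-1,0],"dr":[0,0,0],"jaw":1},
    {"delta_pos":[0.15,-1,0],"dr":[0,0,0],"jaw":1},
    {"delta_pos":[0.15,-1,0],"dr":[0,0,0],"jaw":1},
  ],
)

```text
time_s: 5.7
ee_pos: [0.4107, -0.1061, 0.1649]
eef_rot: [-0.001, 1.0, 0.0, -0.002]
wrist_force: [0.2, -0.0, -2.2]
opening: 0.0553
finger_force: 25.0
```

jog_arm(
  commands=[
    {"delta_pos":[0.15,-1,0],"dr":[0,0,0],"jaw":1},
    {"delta_pos":[0.15,-1,0],"dr":[0,0,0],"jaw":1},
    {"delta_pos":[0.15,-1,0],"dr":[0,0,0],"jaw":1},
    {"delta_pos":[0.15,-1,0],"dr":[0,0,0],"jaw":1},
    {"delta_pos":[0.15,-1,0],"dr":[0,0,0],"jaw":1},
    {"delta_pos":[0.15,-1,0],"dr":[0,0,0],"jaw":1},
    {"delta_pos":[0.15,-1,0],"dr":[0,0,0],"jaw":1},
    {"delta_pos":[0.15,-1,0],"dr":[0,0,0],"jaw":1},
  ],
)

```text
time_s: 6.5
ee_pos: [0.4399, 0.0931, 0.1648]
eef_rot: [-0.0, 1.0, 0.0, -0.002]
wrist_force: [1.6, 0.5, -2.8]
opening: 0.0556
finger_force: 25.0
```

jog_arm(
  commands=[
    {"delta_pos":[0.15,-1,0],"dr":[0,0,0],"jaw":1},
    {"delta_pos":[0.15,-1,0],"dr":[0,0,0],"jaw":1},
    {"delta_pos":[0.15,-1,0],"dr":[0,0,0],"jaw":1},
    {"delta_pos":[0.15,-1,0],"dr":[0,0,0],"jaw":1},
    {"delta_pos":[0.15,-1,0],"dr":[0,0,0],"jaw":1},
    {"delta_pos":[0.15,-1,0],"dr":[0,0,0],"jaw":1},
    {"delta_pos":[0.15,-1,0],"dr":[0,0,0],"jaw":1},
    {"delta_pos":[0.15,-1,0],"dr":[0,0,0],"jaw":1},
  ],
)

```text
time_s: 7.3
ee_pos: [0.4694, 0.2924, 0.1643]
eef_rot: [0.001, 1.0, 0.0, -0.002]
wrist_force: [-0.3, 0.0, -2.5]
opening: 0.0556
finger_force: 25.0
```

jog_arm(
  commands=[
    {"delta_pos":[0.15,-1,0],"dr":[0,0,0],"jaw":1},
    {"delta_pos":[0.15,-1,0],"dr":[0,0,0],"jaw":1},
    {"delta_pos":[0.15,-1,0.5],"dr":[0,0,0],"jaw":1},
    {"delta_pos":[0.15,-0.8,0.5],"dr":[0,0,0],"jaw":1},
    {"delta_pos":[0,-0.5,0.6],"dr":[0,0,0],"jaw":1},
    {"delta_pos":[0,0,0.6],"dr":[0,0,0],"jaw":1},
    {"delta_pos":[0,0,0.4],"dr":[0,0,0],"jaw":1},
    {"delta_pos":[0,0,0],"dr":[0,0,0],"jaw":1},
  ],
)

```text
time_s: 8.1
ee_pos: [0.4849, 0.3965, 0.0984]
eef_rot: [0.002, 1.0, -0.0, -0.003]
wrist_force: [-0.1, -0.5, -2.4]
opening: 0.0555
finger_force: 25.0
```

```bash
cat >> h.py <<'E'
def look(x,y,z,r,cam='wrist',tol=.006):
    c=camera_info(cam); p,d=read_camera(cam); u,v,P=cloud(c,d)
    q=P[(abs(P[:,2]-z)<tol)&(np.hypot(P[:,0]-x,P[:,1]-y)<r)]
    print(cam,len(q), (cv2.minEnclosingCircle(q[:,:2].astype(np.float32)),np.median(q[:,2])) if len(q) else '')
    return p
E
python3 - <<'E'
from h import *
s=telemetry.get_state();print(s['ee_pos'])
cv2.imwrite('pics/w1.png',look(.4873,.3995,.016,.06,tol=.004))
E
```

```text
[0.48494631 0.39651741 0.09841166]
wrist 2599 (((0.4891151785850525, 0.40285906195640564), 0.04608350992202759), np.float64(0.015258206632694664))
```

View pics/w1.png

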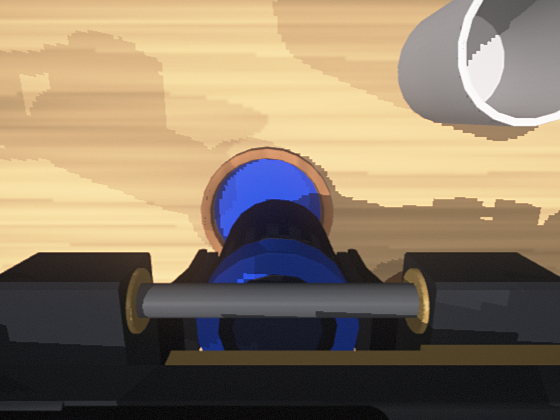

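The wrist view shows the blue lens held upright, with the blue tray at (267,205) a few mm ahead. I'll correct the offset and lower it.

jog_arm(
  commands=[
    {"delta_pos":[0.08,-0.1,0],"dr":[0,0,0],"jaw":1},
    {"delta_pos":[0.08,-0.1,0.2],"dr":[0,0,0],"jaw":1},
    {"delta_pos":[0,0,0.4],"dr":[0,0,0],"jaw":1},
    {"delta_pos":[0,0,0.4],"dr":[0,0,0],"jaw":1},
    {"delta_pos":[0,0,0.4],"dr":[0,0,0],"jaw":1},
    {"delta_pos":[0,0,0.4],"dr":[0,0,0],"jaw":1},
    {"delta_pos":[0,0,0.2],"dr":[0,0,0],"jaw":1},
    {"delta_pos":[0,0,0],"dr":[0,0,0],"jaw":1},
  ],
)

```text
time_s: 8.95
ee_pos: [0.4903, 0.403, 0.0497]
eef_rot: [0.001, 1.0, 0.0, -0.001]
wrist_force: [0.9, 0.4, -2.5]
opening: 0.0557
finger_force: 25.0
```

jog_arm(
  commands=[
    {"delta_pos":[0,0,0.05],"dr":[0,0,0],"jaw":1},
    {"delta_pos":[0,0,0.05],"dr":[0,0,0],"jaw":1},
    {"delta_pos":[0,0,0],"dr":[0,0,0],"jaw":1},
  ],
)

```text
time_s: 9.25
ee_pos: [0.4913, 0.4036, 0.0488]
eef_rot: [-0.0, 1.0, 0.0, 0.0]
wrist_force: [-1.1, -0.2, -2.5]
opening: 0.0557
finger_force: 25.0
```

jog_arm(
  commands=[
    {"delta_pos":[-0.08,0.06,0.06],"dr":[0,0,0],"jaw":1},
    {"delta_pos":[0,0,0.06],"dr":[0,0,0],"jaw":1},
    {"delta_pos":[0,0,0.04],"dr":[0,0,0],"jaw":1},
    {"delta_pos":[0,0,0],"dr":[0,0,0],"jaw":1},
  ],
)

```text
time_s: 9.65
ee_pos: [0.4891, 0.4019, 0.0444]
eef_rot: [0.0, 1.0, -0.0, -0.0]
wrist_force: [0.1, 0.3, -2.6]
opening: 0.0556
finger_force: 25.0
```

jog_arm(
  commands=[
    {"delta_pos":[0,0,0.04],"dr":[0,0,0],"jaw":1},
    {"delta_pos":[0,0,0],"dr":[0,0,0],"jaw":1},
  ],
)

```text
time_s: 9.85
ee_pos: [0.4891, 0.4019, 0.0435]
eef_rot: [0.0, 1.0, 0.0, -0.0]
wrist_force: [0.5, 0.3, -2.7]
opening: 0.0553
finger_force: 25.0
```

jog_arm(
  commands=[
    {"delta_pos":[0,0,0.04],"dr":[0,0,0],"jaw":1},
    {"delta_pos":[0,0,0],"dr":[0,0,0],"jaw":1},
  ],
)

```text
time_s: 10.05
ee_pos: [0.4893, 0.402, 0.0429]
eef_rot: [-0.0, 1.0, 0.0, 0.0]
wrist_force: [-0.2, -0.5, -1.0]
opening: 0.0555
finger_force: 25.0
```

jog_arm(
  commands=[
    {"delta_pos":[0,0,0.02],"dr":[0,0,0],"jaw":1},
    {"delta_pos":[0,0,0],"dr":[0,0,0],"jaw":1},
  ],
)

```text
time_s: 10.25
ee_pos: [0.4893, 0.402, 0.0428]
eef_rot: [-0.0, 1.0, 0.0, 0.0]
wrist_force: [-1.7, -0.5, 4.1]
opening: 0.0553
finger_force: 25.0
```

jog_arm(
  commands=[
    {"delta_pos":[0,0,0],"dr":[0,0,0],"jaw":0},
    {"delta_pos":[0,0,0],"dr":[0,0,0],"jaw":-1},
    {"delta_pos":[0,0,0],"dr":[0,0,0],"jaw":-1},
    {"delta_pos":[0,0,0],"dr":[0,0,0],"jaw":-1},
    {"delta_pos":[0,0,0],"dr":[0,0,0],"jaw":-1},
  ],
)

```text
time_s: 10.75
ee_pos: [0.4892, 0.4019, 0.0418]
eef_rot: [0.0, 1.0, -0.0, -0.0]
wrist_force: [0.2, -0.9, -1.0]
opening: 0.0798
finger_force: 0.0
```

jog_arm(
  commands=[
    {"delta_pos":[0,0,-0.3],"dr":[0,0,0],"jaw":-1},
    {"delta_pos":[0,0,-0.8],"dr":[0,0,0],"jaw":-1},
    {"delta_pos":[0,0,-1],"dr":[0,0,0],"jaw":-1},
    {"delta_pos":[0,0,-1],"dr":[0,0,0],"jaw":-1},
    {"delta_pos":[0,0,-1],"dr":[0,0,0],"jaw":-1},
    {"delta_pos":[0,0,-1],"dr":[0,0,0],"jaw":-1},
    {"delta_pos":[0,0,-1],"dr":[0,0,0],"jaw":-1},
    {"delta_pos":[0,0,-0.2],"dr":[0,0,0],"jaw":-1},
  ],
)

```text
time_s: 11.55
ee_pos: [0.491, 0.4031, 0.2034]
eef_rot: [-0.002, 1.0, 0.0, 0.003]
wrist_force: [-0.5, 0.2, 0.6]
opening: 0.0873
finger_force: 0.0
```

jog_arm(
  commands=[
    {"delta_pos":[0.45,1,0],"dr":[0,0,0],"jaw":-1},
    {"delta_pos":[0.45,1,0],"dr":[0,0,0],"jaw":-1},
    {"delta_pos":[0.45,1,0],"dr":[0,0,0],"jaw":-1},
    {"delta_pos":[0.45,1,0],"dr":[0,0,0],"jaw":-1},
    {"delta_pos":[0.45,1,0],"dr":[0,0,0],"jaw":-1},
    {"delta_pos":[0.45,1,0],"dr":[0,0,0],"jaw":-1},
    {"delta_pos":[0.45,1,0],"dr":[0,0,0],"jaw":-1},
    {"delta_pos":[0.45,1,0],"dr":[0,0,0],"jaw":-1},
  ],
)

```text
time_s: 12.35
ee_pos: [0.5789, 0.2008, 0.1985]
eef_rot: [0.0, 1.0, 0.0, -0.001]
wrist_force: [0.0, 0.5, 0.1]
opening: 0.087
finger_force: 0.0
```

jog_arm(
  commands=[
    {"delta_pos":[0.5,1,0],"dr":[0,0,0],"jaw":-1},
    {"delta_pos":[0.5,1,0],"dr":[0,0,0],"jaw":-1},
    {"delta_pos":[0.5,1,0],"dr":[0,0,0],"jaw":-1},
    {"delta_pos":[0.5,1,0],"dr":[0,0,0],"jaw":-1},
    {"delta_pos":[0.1,0.16,0],"dr":[0,0,0],"jaw":-1},
    {"delta_pos":[0,0,0],"dr":[0,0,0],"jaw":-1},
    {"delta_pos":[0,0,0],"dr":[0,0,0],"jaw":-1},
  ],
)

```text
time_s: 13.05
ee_pos: [0.6306, 0.0989, 0.1989]
eef_rot: [-0.0, 1.0, 0.0, -0.001]
wrist_force: [-0.2, 0.4, 0.6]
opening: 0.0872
finger_force: 0.0
```

Run:
```python
from h import *
print(telemetry.get_state()['ee_pos'])
look(.63,.097,.064,.06); cv2.imwrite('pics/t1.png',look(.4873,.3995,.094,.06,'top',.008))
```

```text
[0.63062886 0.09886667 0.19893519]
wrist 3428 (((0.631218671798706, 0.0985284298658371), 0.0281094741076231), np.float64(0.06379930482254653))
top 401 (((0.4878709614276886, 0.3985740840435028), 0.028281280770897865), np.float64(0.09283688773429506))
```

The blue lens is centred in its tray at full height. Next is the red lens.

jog_arm(
  commands=[
    {"delta_pos":[0,0,0.9],"dr":[0,0,0],"jaw":-1},
    {"delta_pos":[0,0,0.9],"dr":[0,0,0],"jaw":-1},
    {"delta_pos":[0,0,0.9],"dr":[0,0,0],"jaw":-1},
    {"delta_pos":[0,0,0.9],"dr":[0,0,0],"jaw":-1},
    {"delta_pos":[0,0,0.9],"dr":[0,0,0],"jaw":-1},
    {"delta_pos":[0,0,0.9],"dr":[0,0,0],"jaw":-1},
    {"delta_pos":[0,0,0.9],"dr":[0,0,0],"jaw":-1},
    {"delta_pos":[0,0,0.58],"dr":[0,0,0],"jaw":-1},
  ],
)

```text
time_s: 13.95
ee_pos: [0.6303, 0.0992, 0.026]
eef_rot: [-0.0, 1.0, 0.001, -0.001]
wrist_force: [-0.2, -0.0, 0.5]
opening: 0.0868
finger_force: 0.0
```

jog_arm(
  commands=[
    {"delta_pos":[0,0,0],"dr":[0,0,0],"jaw":0},
    {"delta_pos":[0,0,0],"dr":[0,0,0],"jaw":0.5},
    {"delta_pos":[0,0,0],"dr":[0,0,0],"jaw":1},
    {"delta_pos":[0,0,0],"dr":[0,0,0],"jaw":1},
    {"delta_pos":[0,0,0],"dr":[0,0,0],"jaw":1},
    {"delta_pos":[0,0,0],"dr":[0,0,0],"jaw":1},
    {"delta_pos":[0,0,0],"dr":[0,0,0],"jaw":1},
  ],
  force=25,
)

```text
time_s: 14.65
ee_pos: [0.6324, 0.098, 0.0286]
eef_rot: [-0.0, 1.0, -0.0, 0.001]
wrist_force: [-1.3, 0.7, 5.9]
opening: 0.0555
finger_force: 25.0
```

jog_arm(
  commands=[
    {"delta_pos":[0,0,-0.2],"dr":[0,0,0],"jaw":1},
    {"delta_pos":[0,0,-0.6],"dr":[0,0,0],"jaw":1},
    {"delta_pos":[0,0,-0.9],"dr":[0,0,0],"jaw":1},
    {"delta_pos":[0,0,-0.9],"dr":[0,0,0],"jaw":1},
    {"delta_pos":[0,0,-0.9],"dr":[0,0,0],"jaw":1},
    {"delta_pos":[0,0,-0.7],"dr":[0,0,0],"jaw":1},
    {"delta_pos":[0,0,-0.4],"dr":[0,0,0],"jaw":1},
    {"delta_pos":[0,0,-0.2],"dr":[0,0,0],"jaw":1},
  ],
)

```text
time_s: 15.45
ee_pos: [0.632, 0.0979, 0.149]
eef_rot: [0.0, 1.0, 0.0, 0.001]
wrist_force: [0.1, -0.2, -1.7]
opening: 0.0551
finger_force: 25.0
```

jog_arm(
  commands=[
    {"delta_pos":[-0.05,0.3,0],"dr":[0,0,0],"jaw":1},
    {"delta_pos":[-0.15,0.7,0],"dr":[0,0,0],"jaw":1},
    {"delta_pos":[-0.2,1,0],"dr":[0,0,0],"jaw":1},
    {"delta_pos":[-0.2,1,0],"dr":[0,0,0],"jaw":1},
    {"delta_pos":[-0.2,1,0],"dr":[0,0,0],"jaw":1},
    {"delta_pos":[-0.2,1,0],"dr":[0,0,0],"jaw":1},
    {"delta_pos":[-0.2,1,0],"dr":[0,0,0],"jaw":1},
    {"delta_pos":[-0.2,1,0],"dr":[0,0,0],"jaw":1},
  ],
)

```text
time_s: 16.25
ee_pos: [0.5949, -0.0793, 0.1463]
eef_rot: [-0.0, 1.0, -0.0, -0.001]
wrist_force: [0.2, 0.1, -2.1]
opening: 0.0552
finger_force: 25.0
```

jog_arm(
  commands=[
    {"delta_pos":[-0.2,1,0],"dr":[0,0,0],"jaw":1},
    {"delta_pos":[-0.2,1,0],"dr":[0,0,0],"jaw":1},
    {"delta_pos":[-0.2,1,0],"dr":[0,0,0],"jaw":1},
    {"delta_pos":[-0.2,1,0],"dr":[0,0,0],"jaw":1},
    {"delta_pos":[-0.2,1,0],"dr":[0,0,0],"jaw":1},
    {"delta_pos":[-0.2,1,0],"dr":[0,0,0],"jaw":1},
    {"delta_pos":[-0.2,1,0],"dr":[0,0,0],"jaw":1},
    {"delta_pos":[-0.2,1,0],"dr":[0,0,0],"jaw":1},
  ],
)

```text
time_s: 17.05
ee_pos: [0.5545, -0.2789, 0.1462]
eef_rot: [-0.001, 1.0, -0.001, -0.001]
wrist_force: [-0.8, 0.8, -1.3]
opening: 0.0555
finger_force: 25.0
```

jog_arm(
  commands=[
    {"delta_pos":[-0.2,1,0],"dr":[0,0,0],"jaw":1},
    {"delta_pos":[-0.2,1,0],"dr":[0,0,0],"jaw":1},
    {"delta_pos":[-0.2,1,0],"dr":[0,0,0],"jaw":1},
    {"delta_pos":[-0.2,1,0],"dr":[0,0,0],"jaw":1},
    {"delta_pos":[-0.2,1,0],"dr":[0,0,0],"jaw":1},
    {"delta_pos":[-0.2,0.9,0],"dr":[0,0,0],"jaw":1},
    {"delta_pos":[-0.2,0.54,0],"dr":[0,0,0],"jaw":1},
    {"delta_pos":[0,0,0],"dr":[0,0,0],"jaw":1},
  ],
)

```text
time_s: 17.85
ee_pos: [0.5201, -0.4404, 0.1469]
eef_rot: [0.0, 1.0, -0.001, -0.0]
wrist_force: [-0.1, 0.3, -2.2]
opening: 0.0556
finger_force: 25.0
```

jog_arm(
  commands=[
    {"delta_pos":[0,0,0.4],"dr":[0,0,0],"jaw":1},
    {"delta_pos":[0,0,0.6],"dr":[0,0,0],"jaw":1},
    {"delta_pos":[0,0,0.6],"dr":[0,0,0],"jaw":1},
    {"delta_pos":[0,0,0.4],"dr":[0,0,0],"jaw":1},
    {"delta_pos":[0,0,0.2],"dr":[0,0,0],"jaw":1},
    {"delta_pos":[0,0,0],"dr":[0,0,0],"jaw":1},
  ],
)

```text
time_s: 18.45
ee_pos: [0.5214, -0.4371, 0.091]
eef_rot: [-0.001, 1.0, 0.0, -0.001]
wrist_force: [0.9, -0.3, -1.6]
opening: 0.0552
finger_force: 25.0
```

Run:
```python
from h import *
print(telemetry.get_state()['ee_pos'])
look(.522,-.438,.0155,.06,tol=.004)
```

```text
[ 0.52136177 -0.43712824  0.09104355]
wrist 2733 (((0.5232899188995361, -0.4374344050884247), 0.04591942951083183), np.float64(0.015254341570535249))
```

jog_arm(
  commands=[
    {"delta_pos":[0.06,0,0.3],"dr":[0,0,0],"jaw":1},
    {"delta_pos":[0,0,0.5],"dr":[0,0,0],"jaw":1},
    {"delta_pos":[0,0,0.5],"dr":[0,0,0],"jaw":1},
    {"delta_pos":[0,0,0.4],"dr":[0,0,0],"jaw":1},
    {"delta_pos":[0,0,0.2],"dr":[0,0,0],"jaw":1},
    {"delta_pos":[0,0,0.08],"dr":[0,0,0],"jaw":1},
    {"delta_pos":[0,0,0],"dr":[0,0,0],"jaw":1},
    {"delta_pos":[0,0,0],"dr":[0,0,0],"jaw":1},
  ],
)

```text
time_s: 19.3
ee_pos: [0.5234, -0.4384, 0.0434]
eef_rot: [0.0, 1.0, 0.0, 0.0]
wrist_force: [0.5, 1.1, -2.1]
opening: 0.0552
finger_force: 25.0
```

jog_arm(
  commands=[
    {"delta_pos":[0,0,0.04],"dr":[0,0,0],"jaw":1},
    {"delta_pos":[0,0,0],"dr":[0,0,0],"jaw":1},
  ],
)

```text
time_s: 19.5
ee_pos: [0.5233, -0.4382, 0.0424]
eef_rot: [0.0, 1.0, 0.0, 0.0]
wrist_force: [-0.1, 1.2, -2.1]
opening: 0.0556
finger_force: 25.0
```

jog_arm(
  commands=[
    {"delta_pos":[0,0,0.04],"dr":[0,0,0],"jaw":1},
    {"delta_pos":[0,0,0],"dr":[0,0,0],"jaw":1},
  ],
)

```text
time_s: 19.7
ee_pos: [0.5232, -0.438, 0.0411]
eef_rot: [-0.0, 1.0, 0.0, 0.0]
wrist_force: [0.8, 0.2, -2.1]
opening: 0.0556
finger_force: 25.0
```

jog_arm(
  commands=[
    {"delta_pos":[0,0,0.08],"dr":[0,0,0],"jaw":1},
    {"delta_pos":[0,0,0.08],"dr":[0,0,0],"jaw":1},
    {"delta_pos":[0,0,0.04],"dr":[0,0,0],"jaw":1},
    {"delta_pos":[0,0,0],"dr":[0,0,0],"jaw":1},
  ],
)

```text
time_s: 20.1
ee_pos: [0.523, -0.4379, 0.0357]
eef_rot: [-0.0, 1.0, 0.0, -0.0]
wrist_force: [-0.8, -0.8, -2.0]
opening: 0.0552
finger_force: 25.0
```

jog_arm(
  commands=[
    {"delta_pos":[0,0,0.04],"dr":[0,0,0],"jaw":1},
    {"delta_pos":[0,0,0],"dr":[0,0,0],"jaw":1},
  ],
)

```text
time_s: 20.3
ee_pos: [0.5231, -0.438, 0.0349]
eef_rot: [-0.0, 1.0, 0.0, -0.0]
wrist_force: [0.4, 0.4, -1.0]
opening: 0.0557
finger_force: 25.0
```

jog_arm(
  commands=[
    {"delta_pos":[0,0,0.02],"dr":[0,0,0],"jaw":1},
    {"delta_pos":[0,0,0],"dr":[0,0,0],"jaw":1},
  ],
)

```text
time_s: 20.5
ee_pos: [0.5232, -0.4381, 0.0347]
eef_rot: [0.0, 1.0, 0.0, 0.0]
wrist_force: [0.5, -0.6, -0.8]
opening: 0.0552
finger_force: 25.0
```

jog_arm(
  commands=[
    {"delta_pos":[0,0,0],"dr":[0,0,0],"jaw":0},
    {"delta_pos":[0,0,0],"dr":[0,0,0],"jaw":-1},
    {"delta_pos":[0,0,0],"dr":[0,0,0],"jaw":-1},
    {"delta_pos":[0,0,0],"dr":[0,0,0],"jaw":-1},
    {"delta_pos":[0,0,0],"dr":[0,0,0],"jaw":-1},
  ],
)

```text
time_s: 21.0
ee_pos: [0.5233, -0.4382, 0.0347]
eef_rot: [0.0, 1.0, 0.0, 0.0]
wrist_force: [0.9, 0.4, -0.4]
opening: 0.0795
finger_force: 0.0
```

jog_arm(
  commands=[
    {"delta_pos":[0,0,-0.3],"dr":[0,0,0],"jaw":-1},
    {"delta_pos":[0,0,-0.8],"dr":[0,0,0],"jaw":-1},
    {"delta_pos":[0,0,-1],"dr":[0,0,0],"jaw":-1},
    {"delta_pos":[0,0,-1],"dr":[0,0,0],"jaw":-1},
    {"delta_pos":[0,0,-1],"dr":[0,0,0],"jaw":-1},
    {"delta_pos":[0,0,-1],"dr":[0,0,0],"jaw":-1},
    {"delta_pos":[0,0,-1],"dr":[0,0,0],"jaw":-1},
    {"delta_pos":[0,0,-0.5],"dr":[0,0,0],"jaw":-1},
  ],
)

```text
time_s: 21.8
ee_pos: [0.5241, -0.439, 0.203]
eef_rot: [0.002, 1.0, 0.0, 0.002]
wrist_force: [-0.2, 0.9, 0.2]
opening: 0.0868
finger_force: 0.0
```

jog_arm(
  commands=[
    {"delta_pos":[0.4,-1,0],"dr":[0,0,0],"jaw":-1},
    {"delta_pos":[0.4,-1,0],"dr":[0,0,0],"jaw":-1},
    {"delta_pos":[0.4,-1,0],"dr":[0,0,0],"jaw":-1},
    {"delta_pos":[0.4,-1,0],"dr":[0,0,0],"jaw":-1},
    {"delta_pos":[0.4,-1,0],"dr":[0,0,0],"jaw":-1},
    {"delta_pos":[0.4,-1,0],"dr":[0,0,0],"jaw":-1},
    {"delta_pos":[0.24,-0.5,0],"dr":[0,0,0],"jaw":-1},
    {"delta_pos":[0,0,0],"dr":[0,0,0],"jaw":-1},
  ],
)

```text
time_s: 22.6
ee_pos: [0.5896, -0.2738, 0.1994]
eef_rot: [-0.0, 1.0, 0.001, -0.0]
wrist_force: [0.5, 0.0, 0.5]
opening: 0.0871
finger_force: 0.0
```

jog_arm(
  commands=[
    {"delta_pos":[0,0,0],"dr":[0,0,0],"jaw":-1},
  ],
)

```text
time_s: 22.7
ee_pos: [0.5891, -0.2762, 0.1995]
eef_rot: [0.0, 1.0, 0.0, -0.0]
wrist_force: [-0.1, -0.2, -0.5]
opening: 0.0868
finger_force: 0.0
```

Run:
```python
from h import *
print(telemetry.get_state()['ee_pos'])
look(.589,-.275,.072,.06); cv2.imwrite('pics/t2.png',look(.521,-.439,.070,.06,'top',.008))
```

```text
[ 0.58909446 -0.27621908  0.19949236]
wrist 3586 (((0.5895039439201355, -0.27582693099975586), 0.02801629900932312), np.float64(0.07178640526931072))
top 217 (((0.5192863941192627, -0.4399722218513489), 0.028159964829683304), np.float64(0.0699345883579783))
```

jog_arm(
  commands=[
    {"delta_pos":[0,0,0.9],"dr":[0,0,0],"jaw":-1},
    {"delta_pos":[0,0,0.9],"dr":[0,0,0],"jaw":-1},
    {"delta_pos":[0,0,0.9],"dr":[0,0,0],"jaw":-1},
    {"delta_pos":[0,0,0.9],"dr":[0,0,0],"jaw":-1},
    {"delta_pos":[0,0,0.9],"dr":[0,0,0],"jaw":-1},
    {"delta_pos":[0,0,0.9],"dr":[0,0,0],"jaw":-1},
    {"delta_pos":[0,0,0.8],"dr":[0,0,0],"jaw":-1},
    {"delta_pos":[0,0,0.5],"dr":[0,0,0],"jaw":-1},
  ],
)

```text
time_s: 23.6
ee_pos: [0.588, -0.2766, 0.0302]
eef_rot: [-0.001, 1.0, -0.001, -0.001]
wrist_force: [-0.2, -0.3, 1.1]
opening: 0.0872
finger_force: 0.0
```

jog_arm(
  commands=[
    {"delta_pos":[0,0,0],"dr":[0,0,0],"jaw":0},
    {"delta_pos":[0,0,0],"dr":[0,0,0],"jaw":0.5},
    {"delta_pos":[0,0,0],"dr":[0,0,0],"jaw":1},
    {"delta_pos":[0,0,0],"dr":[0,0,0],"jaw":1},
    {"delta_pos":[0,0,0],"dr":[0,0,0],"jaw":1},
    {"delta_pos":[0,0,0],"dr":[0,0,0],"jaw":1},
    {"delta_pos":[0,0,0],"dr":[0,0,0],"jaw":1},
  ],
  force=25,
)

```text
time_s: 24.3
ee_pos: [0.5897, -0.2757, 0.0331]
eef_rot: [0.0, 1.0, 0.0, 0.001]
wrist_force: [-0.7, 0.9, 5.7]
opening: 0.0556
finger_force: 25.0
```

jog_arm(
  commands=[
    {"delta_pos":[0,0,-0.2],"dr":[0,0,0],"jaw":1},
    {"delta_pos":[0,0,-0.6],"dr":[0,0,0],"jaw":1},
    {"delta_pos":[0,0,-0.9],"dr":[0,0,0],"jaw":1},
    {"delta_pos":[0,0,-0.9],"dr":[0,0,0],"jaw":1},
    {"delta_pos":[0,0,-0.9],"dr":[0,0,0],"jaw":1},
    {"delta_pos":[0,0,-0.8],"dr":[0,0,0],"jaw":1},
    {"delta_pos":[0,0,-0.4],"dr":[0,0,0],"jaw":1},
    {"delta_pos":[0,0,-0.2],"dr":[0,0,0],"jaw":1},
  ],
)

```text
time_s: 25.1
ee_pos: [0.5894, -0.2758, 0.1559]
eef_rot: [0.001, 1.0, 0.0, 0.001]
wrist_force: [-0.3, 0.5, -2.2]
opening: 0.0552
finger_force: 25.0
```

jog_arm(
  commands=[
    {"delta_pos":[-0.1,-0.3,0],"dr":[0,0,0],"jaw":1},
    {"delta_pos":[-0.2,-0.7,0],"dr":[0,0,0],"jaw":1},
    {"delta_pos":[-0.3,-1,0],"dr":[0,0,0],"jaw":1},
    {"delta_pos":[-0.3,-1,0],"dr":[0,0,0],"jaw":1},
    {"delta_pos":[-0.3,-1,0],"dr":[0,0,0],"jaw":1},
    {"delta_pos":[-0.3,-1,0],"dr":[0,0,0],"jaw":1},
    {"delta_pos":[-0.3,-1,0],"dr":[0,0,0],"jaw":1},
    {"delta_pos":[-0.3,-1,0],"dr":[0,0,0],"jaw":1},
  ],
)

```text
time_s: 25.9
ee_pos: [0.5349, -0.0987, 0.1533]
eef_rot: [-0.001, 1.0, 0.0, -0.002]
wrist_force: [-0.4, -0.5, -1.9]
opening: 0.0555
finger_force: 25.0
```

jog_arm(
  commands=[
    {"delta_pos":[-0.3,-1,0],"dr":[0,0,0],"jaw":1},
    {"delta_pos":[-0.3,-1,0],"dr":[0,0,0],"jaw":1},
    {"delta_pos":[-0.3,-1,0],"dr":[0,0,0],"jaw":1},
    {"delta_pos":[-0.3,-1,0],"dr":[0,0,0],"jaw":1},
    {"delta_pos":[-0.3,-1,0],"dr":[0,0,0],"jaw":1},
    {"delta_pos":[-0.3,-1,0],"dr":[0,0,0],"jaw":1},
    {"delta_pos":[-0.3,-1,0],"dr":[0,0,0],"jaw":1},
    {"delta_pos":[-0.18,-0.8,0],"dr":[0,0,0],"jaw":1},
  ],
)

```text
time_s: 26.7
ee_pos: [0.4771, 0.0961, 0.1535]
eef_rot: [-0.0, 1.0, 0.0, -0.002]
wrist_force: [0.3, 0.6, -2.9]
opening: 0.0554
finger_force: 25.0
```

jog_arm(
  commands=[
    {"delta_pos":[0,0,0.2],"dr":[0,0,0],"jaw":1},
    {"delta_pos":[0,0,0.6],"dr":[0,0,0],"jaw":1},
    {"delta_pos":[0,0,0.6],"dr":[0,0,0],"jaw":1},
    {"delta_pos":[0,0,0.6],"dr":[0,0,0],"jaw":1},
    {"delta_pos":[0,0,0.3],"dr":[0,0,0],"jaw":1},
    {"delta_pos":[0,0,0],"dr":[0,0,0],"jaw":1},
    {"delta_pos":[0,0,0],"dr":[0,0,0],"jaw":1},
  ],
)

```text
time_s: 27.4
ee_pos: [0.4797, 0.0942, 0.0969]
eef_rot: [0.0, 1.0, -0.0, -0.0]
wrist_force: [0.0, -0.7, -2.6]
opening: 0.0555
finger_force: 25.0
```

Run:
```python
from h import *
print(telemetry.get_state()['ee_pos'])
look(.480,.0945,.0155,.06,tol=.004)
```

```text
[0.47971613 0.09416621 0.09694457]
wrist 2583 (((0.48134058713912964, 0.09549281001091003), 0.04602663218975067), np.float64(0.015309487981548532))
```

jog_arm(
  commands=[
    {"delta_pos":[0.05,-0.04,0.3],"dr":[0,0,0],"jaw":1},
    {"delta_pos":[0,0,0.5],"dr":[0,0,0],"jaw":1},
    {"delta_pos":[0,0,0.5],"dr":[0,0,0],"jaw":1},
    {"delta_pos":[0,0,0.5],"dr":[0,0,0],"jaw":1},
    {"delta_pos":[0,0,0.25],"dr":[0,0,0],"jaw":1},
    {"delta_pos":[0,0,0.1],"dr":[0,0,0],"jaw":1},
    {"delta_pos":[0,0,0],"dr":[0,0,0],"jaw":1},
    {"delta_pos":[0,0,0],"dr":[0,0,0],"jaw":1},
  ],
)

```text
time_s: 28.25
ee_pos: [0.4813, 0.0954, 0.0437]
eef_rot: [0.0, 1.0, 0.0, 0.001]
wrist_force: [0.3, -0.9, -2.1]
opening: 0.0552
finger_force: 25.0
```

jog_arm(
  commands=[
    {"delta_pos":[0,0,0.06],"dr":[0,0,0],"jaw":1},
    {"delta_pos":[0,0,0.05],"dr":[0,0,0],"jaw":1},
    {"delta_pos":[0,0,0.03],"dr":[0,0,0],"jaw":1},
    {"delta_pos":[0,0,0],"dr":[0,0,0],"jaw":1},
  ],
)

```text
time_s: 28.65
ee_pos: [0.4809, 0.0954, 0.0398]
eef_rot: [-0.0, 1.0, 0.0, -0.0]
wrist_force: [-0.5, -0.1, -1.9]
opening: 0.0552
finger_force: 25.0
```

jog_arm(
  commands=[
    {"delta_pos":[0,0,0.03],"dr":[0,0,0],"jaw":1},
    {"delta_pos":[0,0,0],"dr":[0,0,0],"jaw":1},
    {"delta_pos":[0,0,0],"dr":[0,0,0],"jaw":1},
  ],
)

```text
time_s: 28.95
ee_pos: [0.481, 0.0954, 0.0391]
eef_rot: [0.0, 1.0, 0.0, 0.0]
wrist_force: [-0.7, 1.2, -2.9]
opening: 0.055
finger_force: 25.0
```

jog_arm(
  commands=[
    {"delta_pos":[0,0,0.03],"dr":[0,0,0],"jaw":1},
    {"delta_pos":[0,0,0],"dr":[0,0,0],"jaw":1},
  ],
)

```text
time_s: 29.15
ee_pos: [0.4809, 0.0954, 0.039]
eef_rot: [0.0, 1.0, 0.0, 0.0]
wrist_force: [-1.2, -0.6, 5.4]
opening: 0.0552
finger_force: 25.0
```

jog_arm(
  commands=[
    {"delta_pos":[0,0,0.02],"dr":[0,0,0],"jaw":1},
    {"delta_pos":[0,0,0],"dr":[0,0,0],"jaw":1},
  ],
)

```text
time_s: 29.35
ee_pos: [0.4809, 0.0954, 0.039]
eef_rot: [0.0, 1.0, 0.0, 0.0]
wrist_force: [-1.5, 0.7, 8.6]
opening: 0.0556
finger_force: 25.0
```

jog_arm(
  commands=[
    {"delta_pos":[0,0,0],"dr":[0,0,0],"jaw":0},
    {"delta_pos":[0,0,0],"dr":[0,0,0],"jaw":-1},
    {"delta_pos":[0,0,0],"dr":[0,0,0],"jaw":-1},
    {"delta_pos":[0,0,0],"dr":[0,0,0],"jaw":-1},
    {"delta_pos":[0,0,0],"dr":[0,0,0],"jaw":-1},
  ],
)

```text
time_s: 29.85
ee_pos: [0.4809, 0.0954, 0.0377]
eef_rot: [-0.0, 1.0, 0.0, -0.0]
wrist_force: [-0.1, -0.1, -0.8]
opening: 0.0798
finger_force: 0.0
```

jog_arm(
  commands=[
    {"delta_pos":[0,0,-0.3],"dr":[0,0,0],"jaw":-1},
    {"delta_pos":[0,0,-0.8],"dr":[0,0,0],"jaw":-1},
    {"delta_pos":[0,0,-1],"dr":[0,0,0],"jaw":-1},
    {"delta_pos":[0,0,-1],"dr":[0,0,0],"jaw":-1},
    {"delta_pos":[0,0,-1],"dr":[0,0,0],"jaw":-1},
    {"delta_pos":[0,0,-1],"dr":[0,0,0],"jaw":-1},
    {"delta_pos":[0,0,-1],"dr":[0,0,0],"jaw":-1},
    {"delta_pos":[0,0,-0.3],"dr":[0,0,0],"jaw":-1},
  ],
)

```text
time_s: 30.65
ee_pos: [0.4824, 0.0955, 0.2005]
eef_rot: [0.0, 1.0, 0.0, 0.003]
wrist_force: [-0.6, -0.2, 0.5]
opening: 0.0867
finger_force: 0.0
```

jog_arm(
  commands=[
    {"delta_pos":[0.86,0.93,0],"dr":[0,0,0],"jaw":-1},
    {"delta_pos":[0.86,0.93,0],"dr":[0,0,0],"jaw":-1},
    {"delta_pos":[0.86,0.93,0],"dr":[0,0,0],"jaw":-1},
    {"delta_pos":[0.86,0.93,0],"dr":[0,0,0],"jaw":-1},
    {"delta_pos":[0.86,0.93,0],"dr":[0,0,0],"jaw":-1},
    {"delta_pos":[0.86,0.93,0],"dr":[0,0,0],"jaw":-1},
    {"delta_pos":[0.86,0.93,0],"dr":[0,0,0],"jaw":-1},
    {"delta_pos":[0.86,0.93,0],"dr":[0,0,0],"jaw":-1},
  ],
)

```text
time_s: 31.45
ee_pos: [0.653, -0.0914, 0.1966]
eef_rot: [-0.0, 1.0, -0.0, -0.001]
wrist_force: [0.4, 0.2, 0.9]
opening: 0.087
finger_force: 0.0
```

jog_arm(
  commands=[
    {"delta_pos":[0.82,0.92,0],"dr":[0,0,0],"jaw":-1},
    {"delta_pos":[0,0,0],"dr":[0,0,0],"jaw":-1},
    {"delta_pos":[0,0,0],"dr":[0,0,0],"jaw":-1},
  ],
)

```text
time_s: 31.75
ee_pos: [0.6726, -0.1138, 0.1963]
eef_rot: [-0.001, 1.0, -0.001, -0.001]
wrist_force: [0.1, 0.3, 0.2]
opening: 0.0867
finger_force: 0.0
```

Run:
```python
from h import *
print(telemetry.get_state()['ee_pos'])
look(.673,-.1135,.080,.06); cv2.imwrite('pics/t3.png',look(.479,.094,.078,.06,'top',.008))
```

```text
[ 0.6726344 -0.1137841  0.1962889]
wrist 3868 (((0.6745176911354065, -0.11344577372074127), 0.028096085414290428), np.float64(0.0797703911084048))
top 0
```

jog_arm(
  commands=[
    {"delta_pos":[0.06,0,0.9],"dr":[0,0,0],"jaw":-1},
    {"delta_pos":[0,0,0.9],"dr":[0,0,0],"jaw":-1},
    {"delta_pos":[0,0,0.9],"dr":[0,0,0],"jaw":-1},
    {"delta_pos":[0,0,0.9],"dr":[0,0,0],"jaw":-1},
    {"delta_pos":[0,0,0.9],"dr":[0,0,0],"jaw":-1},
    {"delta_pos":[0,0,0.9],"dr":[0,0,0],"jaw":-1},
    {"delta_pos":[0,0,0.6],"dr":[0,0,0],"jaw":-1},
    {"delta_pos":[0,0,0.4],"dr":[0,0,0],"jaw":-1},
  ],
)

```text
time_s: 32.65
ee_pos: [0.6738, -0.1125, 0.0366]
eef_rot: [-0.0, 1.0, 0.0, -0.001]
wrist_force: [-0.6, -0.9, -1.3]
opening: 0.0867
finger_force: 0.0
```

jog_arm(
  commands=[
    {"delta_pos":[0,0,0],"dr":[0,0,0],"jaw":0},
    {"delta_pos":[0,0,0],"dr":[0,0,0],"jaw":0.5},
    {"delta_pos":[0,0,0],"dr":[0,0,0],"jaw":1},
    {"delta_pos":[0,0,0],"dr":[0,0,0],"jaw":1},
    {"delta_pos":[0,0,0],"dr":[0,0,0],"jaw":1},
    {"delta_pos":[0,0,0],"dr":[0,0,0],"jaw":1},
    {"delta_pos":[0,0,0],"dr":[0,0,0],"jaw":1},
  ],
  force=25,
)

```text
time_s: 33.35
ee_pos: [0.6755, -0.1135, 0.0388]
eef_rot: [0.0, 1.0, -0.0, 0.001]
wrist_force: [-0.9, 1.5, 4.3]
opening: 0.0558
finger_force: 25.0
```

jog_arm(
  commands=[
    {"delta_pos":[0,0,-0.2],"dr":[0,0,0],"jaw":1},
    {"delta_pos":[0,0,-0.6],"dr":[0,0,0],"jaw":1},
    {"delta_pos":[0,0,-0.9],"dr":[0,0,0],"jaw":1},
    {"delta_pos":[0,0,-0.9],"dr":[0,0,0],"jaw":1},
    {"delta_pos":[0,0,-0.9],"dr":[0,0,0],"jaw":1},
    {"delta_pos":[0,0,-0.9],"dr":[0,0,0],"jaw":1},
    {"delta_pos":[0,0,-0.6],"dr":[0,0,0],"jaw":1},
    {"delta_pos":[0,0,-0.2],"dr":[0,0,0],"jaw":1},
  ],
)

```text
time_s: 34.15
ee_pos: [0.6759, -0.1139, 0.1702]
eef_rot: [0.001, 1.0, 0.0, 0.002]
wrist_force: [-0.5, -0.0, -3.5]
opening: 0.056
finger_force: 25.0
```

jog_arm(
  commands=[
    {"delta_pos":[-0.2,-0.3,0],"dr":[0,0,0],"jaw":1},
    {"delta_pos":[-0.5,-0.7,0],"dr":[0,0,0],"jaw":1},
    {"delta_pos":[-0.7,-1,0],"dr":[0,0,0],"jaw":1},
    {"delta_pos":[-0.7,-1,0],"dr":[0,0,0],"jaw":1},
    {"delta_pos":[-0.7,-1,0],"dr":[0,0,0],"jaw":1},
    {"delta_pos":[-0.7,-1,0],"dr":[0,0,0],"jaw":1},
    {"delta_pos":[-0.7,-1,0],"dr":[0,0,0],"jaw":1},
    {"delta_pos":[-0.7,-1,0],"dr":[0,0,0],"jaw":1},
  ],
)

```text
time_s: 34.95
ee_pos: [0.5498, 0.0629, 0.1664]
eef_rot: [-0.0, 1.0, 0.0, -0.002]
wrist_force: [-0.8, -0.5, -3.1]
opening: 0.0556
finger_force: 25.0
```

jog_arm(
  commands=[
    {"delta_pos":[-0.7,-1,0],"dr":[0,0,0],"jaw":1},
    {"delta_pos":[-0.7,-1,0],"dr":[0,0,0],"jaw":1},
    {"delta_pos":[-0.7,-1,0],"dr":[0,0,0],"jaw":1},
    {"delta_pos":[-0.7,-1,0],"dr":[0,0,0],"jaw":1},
    {"delta_pos":[-0.7,-1,0],"dr":[0,0,0],"jaw":1},
    {"delta_pos":[-0.7,-1,0],"dr":[0,0,0],"jaw":1},
    {"delta_pos":[-0.7,-1,0],"dr":[0,0,0],"jaw":1},
    {"delta_pos":[-0.7,-1,0],"dr":[0,0,0],"jaw":1},
  ],
)

```text
time_s: 35.75
ee_pos: [0.4099, 0.2621, 0.1668]
eef_rot: [0.0, 1.0, 0.0, -0.002]
wrist_force: [0.0, 0.1, -3.0]
opening: 0.0558
finger_force: 25.0
```

jog_arm(
  commands=[
    {"delta_pos":[-0.46,-0.6,0],"dr":[0,0,0],"jaw":1},
    {"delta_pos":[-0.1,-0.12,0.2],"dr":[0,0,0],"jaw":1},
    {"delta_pos":[0,0,0.5],"dr":[0,0,0],"jaw":1},
    {"delta_pos":[0,0,0.7],"dr":[0,0,0],"jaw":1},
    {"delta_pos":[0,0,0.7],"dr":[0,0,0],"jaw":1},
    {"delta_pos":[0,0,0.5],"dr":[0,0,0],"jaw":1},
    {"delta_pos":[0,0,0],"dr":[0,0,0],"jaw":1},
    {"delta_pos":[0,0,0],"dr":[0,0,0],"jaw":1},
  ],
)

```text
time_s: 36.55
ee_pos: [0.3981, 0.2789, 0.1023]
eef_rot: [0.0, 1.0, -0.0, -0.001]
wrist_force: [0.6, 0.4, -3.5]
opening: 0.0551
finger_force: 25.0
```

Run:
```python
from h import *
print(telemetry.get_state()['ee_pos'])
look(.399,.2795,.0155,.06,tol=.004)
```

```text
[0.39814398 0.27893656 0.10227137]
wrist 2510 (((0.3998700678348541, 0.28139936923980713), 0.046074528247117996), np.float64(0.015301396438465294))
```

Descend 2.2 units (to about 0.048), then feel for contact near 0.0445.

jog_arm(
  commands=[
    {"delta_pos":[0.06,-0.08,0.3],"dr":[0,0,0],"jaw":1},
    {"delta_pos":[0,0,0.5],"dr":[0,0,0],"jaw":1},
    {"delta_pos":[0,0,0.5],"dr":[0,0,0],"jaw":1},
    {"delta_pos":[0,0,0.5],"dr":[0,0,0],"jaw":1},
    {"delta_pos":[0,0,0.25],"dr":[0,0,0],"jaw":1},
    {"delta_pos":[0,0,0.1],"dr":[0,0,0],"jaw":1},
    {"delta_pos":[0,0,0],"dr":[0,0,0],"jaw":1},
    {"delta_pos":[0,0,0],"dr":[0,0,0],"jaw":1},
  ],
)

```text
time_s: 37.4
ee_pos: [0.4003, 0.2816, 0.0495]
eef_rot: [-0.0, 1.0, 0.0, 0.001]
wrist_force: [-0.0, -0.2, -3.6]
opening: 0.0558
finger_force: 25.0
```

jog_arm(
  commands=[
    {"delta_pos":[0,0,0.06],"dr":[0,0,0],"jaw":1},
    {"delta_pos":[0,0,0.05],"dr":[0,0,0],"jaw":1},
    {"delta_pos":[0,0,0.03],"dr":[0,0,0],"jaw":1},
    {"delta_pos":[0,0,0],"dr":[0,0,0],"jaw":1},
    {"delta_pos":[0,0,0],"dr":[0,0,0],"jaw":1},
  ],
)

```text
time_s: 37.9
ee_pos: [0.3999, 0.2814, 0.0456]
eef_rot: [-0.0, 1.0, 0.0, 0.0]
wrist_force: [0.1, 0.0, -3.1]
opening: 0.0558
finger_force: 25.0
```

jog_arm(
  commands=[
    {"delta_pos":[0,0,0.03],"dr":[0,0,0],"jaw":1},
    {"delta_pos":[0,0,0],"dr":[0,0,0],"jaw":1},
    {"delta_pos":[0,0,0],"dr":[0,0,0],"jaw":1},
  ],
)

```text
time_s: 38.2
ee_pos: [0.3999, 0.2814, 0.0448]
eef_rot: [0.0, 1.0, 0.0, -0.0]
wrist_force: [0.4, 0.5, -2.7]
opening: 0.0557
finger_force: 25.0
```

jog_arm(
  commands=[
    {"delta_pos":[0,0,0.02],"dr":[0,0,0],"jaw":1},
    {"delta_pos":[0,0,0],"dr":[0,0,0],"jaw":1},
    {"delta_pos":[0,0,0],"dr":[0,0,0],"jaw":1},
  ],
)

```text
time_s: 38.5
ee_pos: [0.3998, 0.2814, 0.0447]
eef_rot: [-0.0, 1.0, 0.0, 0.0]
wrist_force: [-1.4, -0.8, 3.8]
opening: 0.0554
finger_force: 25.0
```

jog_arm(
  commands=[
    {"delta_pos":[0,0,0.02],"dr":[0,0,0],"jaw":1},
    {"delta_pos":[0,0,0],"dr":[0,0,0],"jaw":1},
    {"delta_pos":[0,0,0],"dr":[0,0,0],"jaw":1},
  ],
)

```text
time_s: 38.8
ee_pos: [0.3999, 0.2814, 0.0447]
eef_rot: [-0.0, 1.0, 0.0, 0.0]
wrist_force: [-1.8, -0.9, 9.0]
opening: 0.0559
finger_force: 25.0
```

jog_arm(
  commands=[
    {"delta_pos":[0,0,0],"dr":[0,0,0],"jaw":0},
    {"delta_pos":[0,0,0],"dr":[0,0,0],"jaw":-1},
    {"delta_pos":[0,0,0],"dr":[0,0,0],"jaw":-1},
    {"delta_pos":[0,0,0],"dr":[0,0,0],"jaw":-1},
    {"delta_pos":[0,0,0],"dr":[0,0,0],"jaw":-1},
  ],
)

```text
time_s: 39.3
ee_pos: [0.4, 0.2815, 0.0436]
eef_rot: [-0.0, 1.0, 0.0, 0.0]
wrist_force: [0.3, -0.3, 0.1]
opening: 0.0793
finger_force: 0.0
```

jog_arm(
  commands=[
    {"delta_pos":[0,0,-0.3],"dr":[0,0,0],"jaw":-1},
    {"delta_pos":[0,0,-0.8],"dr":[0,0,0],"jaw":-1},
    {"delta_pos":[0,0,-1],"dr":[0,0,0],"jaw":-1},
    {"delta_pos":[0,0,-1],"dr":[0,0,0],"jaw":-1},
    {"delta_pos":[0,0,-1],"dr":[0,0,0],"jaw":-1},
    {"delta_pos":[0,0,-1],"dr":[0,0,0],"jaw":-1},
    {"delta_pos":[0,0,-1],"dr":[0,0,0],"jaw":-1},
    {"delta_pos":[0,0,-0.3],"dr":[0,0,0],"jaw":-1},
  ],
)

```text
time_s: 40.1
ee_pos: [0.4012, 0.2821, 0.2066]
eef_rot: [-0.001, 1.0, 0.0, 0.003]
wrist_force: [0.8, 0.5, 0.0]
opening: 0.0871
finger_force: 0.0
```

jog_arm(
  commands=[
    {"delta_pos":[-0.4,-1,0],"dr":[0,0,0],"jaw":-1},
    {"delta_pos":[-0.4,-1,0],"dr":[0,0,0],"jaw":-1},
    {"delta_pos":[-0.4,-1,0],"dr":[0,0,0],"jaw":-1},
    {"delta_pos":[-0.4,-1,0],"dr":[0,0,0],"jaw":-1},
    {"delta_pos":[-0.4,-1,0],"dr":[0,0,0],"jaw":-1},
    {"delta_pos":[-0.4,-1,0],"dr":[0,0,0],"jaw":-1},
    {"delta_pos":[-0.4,-1,0],"dr":[0,0,0],"jaw":-1},
    {"delta_pos":[-0.4,-1,0],"dr":[0,0,0],"jaw":-1},
  ],
)

```text
time_s: 40.9
ee_pos: [0.3189, 0.4819, 0.2029]
eef_rot: [0.001, 1.0, 0.0, -0.001]
wrist_force: [0.5, 1.0, 0.7]
opening: 0.0869
finger_force: 0.0
```

jog_arm(
  commands=[
    {"delta_pos":[-0.4,-0.8,0],"dr":[0,0,0],"jaw":-1},
    {"delta_pos":[-0.4,-0.8,0],"dr":[0,0,0],"jaw":-1},
    {"delta_pos":[0,0,0],"dr":[0,0,0],"jaw":-1},
    {"delta_pos":[0,0,0],"dr":[0,0,0],"jaw":-1},
  ],
)

```text
time_s: 41.3
ee_pos: [0.2993, 0.5209, 0.2029]
eef_rot: [0.001, 1.0, 0.001, -0.0]
wrist_force: [-0.0, 0.6, -0.3]
opening: 0.0871
finger_force: 0.0
```

Run:
```python
from h import *
for x,y,z in [(.4873,.3995,.094),(.5203,-.4397,.070),(.4785,.0931,.078),(.3973,.2784,.086),(.4477,-.1022,.076),(.5849,.278,.085)]:
    p=look(x,y,z+.002,.06,'top',.008); look(x,y,z,.06,'side',.006)
cv2.imwrite('pics/tend.png',p); cv2.imwrite('pics/send.png',read_camera('side')[0])
```

```text
top 394 (((0.48792141675949097, 0.39873313903808594), 0.02828161232173443), np.float64(0.09306680876391016))
side 465 (((0.48920658230781555, 0.403690367937088), 0.029207846149802208), np.float64(0.09385350742981786))
top 357 (((0.5202771425247192, -0.44059669971466064), 0.028586454689502716), np.float64(0.06966108578209494))
side 92 (((0.5193684697151184, -0.4374496638774872), 0.03169328719377518), np.float64(0.06917376162655064))
top 371 (((0.4789639413356781, 0.09285277128219604), 0.0276366975158453), np.float64(0.07710286555701147))
side 230 (((0.48155805468559265, 0.09758852422237396), 0.03048880770802498), np.float64(0.07758421305468252))
top 388 (((0.3973968029022217, 0.2787116467952728), 0.028023814782500267), np.float64(0.08512942324829331))
side 355 (((0.3994947373867035, 0.28416380286216736), 0.029935628175735474), np.float64(0.0858418042958251))
top 370 (((0.44831547141075134, -0.10261433571577072), 0.02788674272596836), np.float64(0.07548560102284191))
side 158 (((0.44684898853302, -0.09770774096250534), 0.02959580533206463), np.float64(0.0754569891381772))
top 145 (((0.5849190950393677, 0.2715609073638916), 0.042845528572797775), np.float64(0.08306099817798909))
side 196 (((0.5860745310783386, 0.28318074345588684), 0.03749952092766762), np.float64(0.08348442703675973))
```

View pics/tend.png

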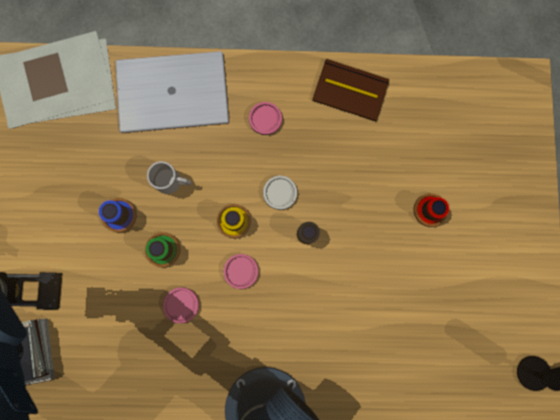

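View pics/send.png

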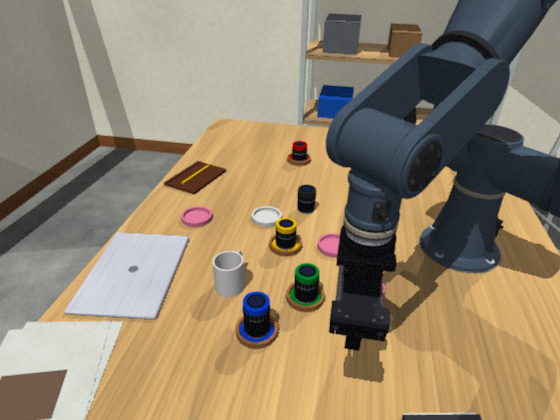

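Both views show the four lenses upright in the matching trays: blue (116,213), green (161,249), yellow (234,219) and red (433,210). The mug (162,176) and the plain lens (308,233) have not moved, and the arm is clear.

```bash
python3 -c "
from station import ticket
print(ticket.hand_in())"
```

```text
the job is handed in; nothing more can be done
None
```

I put all four banded lenses upright in their matching trays, left the plain lens and the mug where they stood, and handed in the job at about 42 s on the robot's clock.

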